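# Put the fork stands back on their own lead boards

## Robot

A 7-joint arm with a two-finger parallel gripper is mounted at the origin on the work surface. World frame = base frame: x ahead of the robot, y to its left, z up, the work surface at z = 0. Lengths are in m, angles in rad, forces in N, time in s.
With the tool pointing down it reaches from about 0.4 to 0.875 m from the base axis. Payload 6.5 kg.
Tool frame: the origin (TCP) lies on the front face of the gripper's body, between the roots of the fingers; the fingertips stand r.finger_overhang ahead of it and the grasp point (between the pads) lies 45 mm ahead of it (r.finger_overhang is the distance from the TCP to the fingertips, in m); z points along the fingers, y is the line along which they close (so a half turn about z gives the same grasp; the last joint's range is limited). The gripper opens to 88 mm and grips with 3 to 60 N. Pads are 18 mm wide; open, the fingers measure 123 mm over their backs; the gripper's body (75 mm by 187 mm) begins 45 mm behind the grasp point.
Start: joints at [1.087, 0.536, -0.004, 1.538, 0.003, 1.067, -0.071], TCP at [0.264, -0.594, 0.303] pointing down, gripper open.
Joint ranges: [-2.7, 2.7], [-0.37, 2.16], [-1.27, 1.26], [0.24, 2.4], [-1.31, 4.45], [0.19, 1.91], [-2.76, 2.76]. Speed limits (rad/s): [2.39, 2.39, 3.14, 3.14, 3.14, 3.14, 3.14].

## Interface

Orientations are given as a unit quaternion [w, x, y, z].
In Python, from rig import r gives the robot as it stands.
- The arm moves only by the tool send_rows, never from a script. Its argument "series" is a list of rows, each a list of 7 numbers: the gripper command: -1 is shut, 1 is fully open, values between are in proportion, then the shift along the world's x, y, z in units of 40 mm (1.0 is 40 mm), then the turn, a rotation vector about the world's x, y, z in units of 8 degrees (1.0 is 8 degrees). In form: [[hand, tx, ty, tz, rx, ry, rz], ...]. A call has 1 to 5 rows; each row is the pose to reach, as a shift and turn from the pose commanded when the call began; what a row does not reach only later rows make up. A row lasts 1/10 s, in which the tool goes at most 50 mm and 8.59 degrees, less where a joint would pass 70% of its speed; a pose out of reach is approached as far as the arm can. A call with a gripper value outside its range is refused whole. The fingers move at their own pace and stop on an object; "squeeze" is the grip in N (left out, the last holds). Time passes only in rows, so rows that repeat a pose let the fingers close. It gives the time, the measured TCP pose, the force, the opening and the grip force at its end, in the units of the state.
- r.get_state(): the state, without advancing time (a new reading comes with each control period).
- r.grab_frame(name): name is "side" or "top" or "wrist"; returns (picture, depth): 480x640x3 uint8, blue, green, red; 480x640 float32, m along the optical axis (not along the pixel's ray), 0 where there is no reading.
- r.camera_info(name): a dict with "fov_y" (degrees; the focal length in pixels is half the picture's height over the tangent of half this angle, whatever the lens; pixels are square), "cx", "cy" (the principal point, pixels), "k1" (the pictures are not rectified: a ray, as slopes to the right and down, at radius r is drawn at 1 + k1 r^2 times it, then the intrinsics apply), "T" (4x4, takes a point from camera to world coordinates). Camera axes: x right, y up, looking along -z (the intrinsics and any distortion apply to the point x, -y, -z); pixel columns grow to the right and rows downward; lengths in m; the calibration is good to about 2 mm. A picture is of the moment at which its call begins: read the wrist's pose just before it. camera_info takes no time and is no camera call; for the wrist camera it gives the pose at the moment of the call.
- r.hand_in(): hands the job in; it is judged then, once.
Trained networks look in the newest picture that a camera, given by its name, has taken for a name from the list of things; names that differ only in an ending like _2 or _b are one class to them, and where a whole thing is asked for, a point or a joint stands for the part that bears it (a point fixed in the world has none). Each returns a list of dicts, best first, with "score" (0 to 1); they miss things now and then, are a little off and sometimes report something else, mostly with a low value. They report only what shows in the picture. A call takes as long as a camera call. They do not tell look-alikes from the thing itself.
- r.recognise(name, camera): "location" ([column, row] as shares, 0 to 1, of the picture: columns of its width, rows of its height, amid what is visible of it).
The state is a dict: "time": time; "joint_positions": joint angles; "joint_velocities": joint speeds; "joint_torque": joint torques, N m; "ee_pos": TCP position; "ee_rot": TCP orientation; "ft_force": force on the tool from outside, world axes, zero at the start; "wrist_torque": the same for the moment, N m; "opening": opening from 0.0 (shut) to 1.0 (fully open); "gripper_force": force on a finger pad.
Only numpy, scipy, OpenCV 4.12 (cv2) and the standard library are available. Lean on these libraries where they do the work, as an engineer would, in place of code of your own. Each camera call takes 0.05 s, during which the arm holds its last target. There are 200 camera calls.

## Task

The four cable fork stands have been put on the wrong lead boards. Move them round so that each board carries the stand whose fork gap suits the width of its printed cable run (narrowest gap on the narrowest run, and so on up to the widest), standing upright in the middle of the printed foot outline with the run passing straight through the fork. The rubber mat is free for parking a stand on the way; leave the tape roll where it lies.

Things in the scene. Friction and masses are not known exactly. Their poses are not given: they have to be found in the camera images.
- fork12: Loose fork stand with a 12 mm gap, 210-365 g. Steel foot 56 (x) x 66 (y) x 8 mm; on it a hub and a U fork 14 mm thick (x), 26 mm wide (y): solid aluminium yoke 16 to 44 mm above the underside, then two 7 mm black prongs 12 mm apart up to 84 mm. Cable would run through the gap along x. Origin: centre of underside, z up. Same either way round. Pinch it from above across the 14 mm.
- fork22: Loose fork stand with a 22 mm gap, 210-365 g. Steel foot 56 (x) x 66 (y) x 8 mm; on it a hub and a U fork 14 mm thick (x), 36 mm wide (y): solid aluminium yoke 16 to 44 mm above the underside, then two 7 mm black prongs 22 mm apart up to 84 mm. Cable would run through the gap along x. Origin: centre of underside, z up. Same either way round. Pinch it from above across the 14 mm.
- fork34: Loose fork stand with a 34 mm gap, 210-365 g. Steel foot 56 (x) x 66 (y) x 8 mm; on it a hub and a U fork 14 mm thick (x), 48 mm wide (y): solid aluminium yoke 16 to 44 mm above the underside, then two 7 mm black prongs 34 mm apart up to 84 mm. Cable would run through the gap along x. Origin: centre of underside, z up. Same either way round. Pinch it from above across the 14 mm.
- fork48: Loose fork stand with a 48 mm gap, 210-365 g. Steel foot 56 (x) x 66 (y) x 8 mm; on it a hub and a U fork 14 mm thick (x), 62 mm wide (y): solid aluminium yoke 16 to 44 mm above the underside, then two 7 mm black prongs 48 mm apart up to 84 mm. Cable would run through the gap along x. Origin: centre of underside, z up. Same either way round. Pinch it from above across the 14 mm.
- board10: Fixed white lead board 240 (x) x 100 (y) x 6 mm, flat on the table. Printed grey: a straight cable run 10 mm wide along x (for the 12 mm fork gap) and a 62 x 72 mm foot outline centred on the origin. Grey connector nest, 66 mm wide, up to 24 mm above the table, 90 to 116 mm from the origin at its +x end. Origin: centre of the underside, 6 mm below the top.
- board20: Fixed white lead board 240 (x) x 100 (y) x 6 mm, flat on the table. Printed grey: a straight cable run 20 mm wide along x (for the 22 mm fork gap) and a 62 x 72 mm foot outline centred on the origin. Grey connector nest, 66 mm wide, up to 24 mm above the table, 90 to 116 mm from the origin at its +x end. Origin: centre of the underside, 6 mm below the top.
- board32: Fixed white lead board 240 (x) x 100 (y) x 6 mm, flat on the table. Printed grey: a straight cable run 32 mm wide along x (for the 34 mm fork gap) and a 62 x 72 mm foot outline centred on the origin. Grey connector nest, 66 mm wide, up to 24 mm above the table, 90 to 116 mm from the origin at its +x end. Origin: centre of the underside, 6 mm below the top.
- board46: Fixed white lead board 240 (x) x 100 (y) x 6 mm, flat on the table. Printed grey: a straight cable run 46 mm wide along x (for the 48 mm fork gap) and a 62 x 72 mm foot outline centred on the origin. Grey connector nest, 66 mm wide, up to 24 mm above the table, 90 to 116 mm from the origin at its +x end. Origin: centre of the underside, 6 mm below the top.
- mat: Fixed empty square of black rubber, 110 x 110 x 4 mm, flat on the table: the free parking spot. Origin: centre of its underside.
- tape_roll: Bystander: loose roll of black tape lying flat to the left (+y) of the boards, 90 mm across, 25 mm high, 120 g. Origin: centre of its underside.
Not all that is in view belongs to the job. What is shaped like the fork48 but green or yellow is not meant.

How it is judged:
At the end, for the whole second after the job is handed in: Each stand (12, 22, 34, 48 mm gap) rests released and upright (within 0.06 rad) on its own board (10, 20, 32, 46 mm run), its centre within 12 mm of the outline's centre, its fork square to the run within 0.2 rad either way round, at rest (horizontal distance between fork12 and board10 below 0.012 m and angle between the x axis of fork12 and the x axis of board10, either way round below 0.2 rad and angle between each of fork12, fork22, fork34, fork48's own z axis and vertical below 0.06 rad and height (world z) of each of fork12, fork22, fork34, fork48 below 0.01 m and linear speed of each of fork12, fork22, fork34, fork48 below 0.02 m/s and contact force between each of fork12, fork22, fork34, fork48 and the fingers below 0.1 N and horizontal distance between fork22 and board20 below 0.012 m and angle between the x axis of fork22 and the x axis of board20, either way round below 0.2 rad and horizontal distance between fork34 and board32 below 0.012 m and angle between the x axis of fork34 and the x axis of board32, either way round below 0.2 rad and horizontal distance between fork48 and board46 below 0.012 m and angle between the x axis of fork48 and the x axis of board46, either way round below 0.2 rad); the robot touches nothing.
It fails at once if the tape roll is moved by more than 15 mm (distance of tape_roll from where it was at the start of the episode above 0.015 m).
It also fails if it takes over 144 s, if anything falls off the work surface, if the arm or the gripper's body presses on something with over 40 N, if the wrist force passes 120 N, or if a joint passes its speed limit or range.

## Working session

There is one attempt and no reset: what is moved stays moved. The work goes in short steps, Python scripts to look and compute and a tool call to move; the robot and the scene stay as the last step left them, time stands still between calls to the robot, and variables do not carry over. Pictures are saved under pics/ and viewed, at most 14 in all, crops included, and the job is handed in when it is done.

Besides the shell and the picture viewer there is one more tool, called after "Request:" as name(argument=value, ...) on one line, values as JSON. send_rows: Moves the arm, as the interface text tells. Its arguments: {"type":"object","properties":{"series":{"type":"array","items":{"type":"array","items":{"type":"number"}}},"squeeze":{"type":"number"}},"required":["series"]}

```bash
ls; mkdir -p pics; cat > h.py <<'E'
import numpy as np, cv2, json
from rig import r
def ray(cam,u,v,info=None):
    i=info or r.camera_info(cam); f=240/np.tan(np.radians(i["fov_y"])/2)
    d=np.array([(u-i["cx"])/f,(v-i["cy"])/f]); s=d.copy()
    for _ in range(20): s=d/(1+i["k1"]*(s@s))
    T=np.array(i["T"]); return T[:3,3],T[:3,:3]@np.array([s[0],-s[1],-1.])
def onz(cam,u,v,z,info=None):
    o,d=ray(cam,u,v,info); return o+d*(z-o[2])/d[2]
def proj(cam,P,info=None):
    i=info or r.camera_info(cam); f=240/np.tan(np.radians(i["fov_y"])/2)
    T=np.array(i["T"]); p=T[:3,:3].T@(np.array(P)-T[:3,3]); s=np.array([p[0],-p[1]])/-p[2]
    s=s*(1+i["k1"]*(s@s)); return s*f+[i["cx"],i["cy"]]
E
python3 - <<'E'
from h import *
st=r.get_state(); print(st["time"],st["ee_pos"],st["ee_rot"],r.finger_overhang)
for c in ["top","side"]:
    p,d=r.grab_frame(c); cv2.imwrite(f"pics/{c}0.png",p); np.save(f"pics/{c}0.npy",d)
    i=r.camera_info(c);print(c,i["fov_y"],i["k1"],np.round(i["T"],3).tolist())
    for n in ["fork12","fork22","fork34","fork48","board10","board20","board32","board46","mat","tape_roll"]:
        for x in r.recognise(n,c)[:3]:
            u,v=x["location"][0]*640,x["location"][1]*480
            print(n,round(x["score"],2),round(u),round(v),np.round(onz(c,u,v,0.04 if 'fork' in n else 0.006),3)[:2])
E
```

```text
pics
0.0 [ 0.26354132 -0.59365295  0.30185121] [-7.91645928e-04  9.78252416e-01  2.07416329e-01 -2.26300541e-04] 0.064
top 46.72718197220482 -0.0818151080441414 [[-0.02, 0.99, -0.142, 0.264], [-1.0, -0.022, -0.013, 0.059], [-0.016, 0.142, 0.99, 1.371], [0.0, 0.0, 0.0, 1.0]]
fork12 0.97 216 289 [0.34 0.31]
fork12 0.87 284 228 [0.485 0.145]
fork12 0.87 269 304 [0.302 0.184]
fork22 0.97 216 289 [0.34 0.31]
fork22 0.87 284 228 [0.485 0.145]
fork22 0.87 269 304 [0.302 0.184]
fork34 0.97 216 289 [0.34 0.31]
fork34 0.87 284 228 [0.485 0.145]
fork34 0.87 269 304 [0.302 0.184]
fork48 0.97 216 289 [0.34 0.31]
fork48 0.87 284 228 [0.485 0.145]
fork48 0.87 269 304 [0.302 0.184]
board10 0.9 287 215 [0.524 0.139]
board10 0.75 396 222 [ 0.498 -0.133]
board10 0.68 345 220 [ 0.507 -0.006]
board20 0.9 287 215 [0.524 0.139]
board20 0.75 396 222 [ 0.498 -0.133]
board20 0.68 345 220 [ 0.507 -0.006]
board32 0.9 287 215 [0.524 0.139]
board32 0.75 396 222 [ 0.498 -0.133]
board32 0.68 345 220 [ 0.507 -0.006]
board46 0.9 287 215 [0.524 0.139]
board46 0.75 396 222 [ 0.498 -0.133]
board46 0.68 345 220 [ 0.507 -
[... 470 characters left out ...]

fork34 0.91 387 350 [0.345 0.34 ]
fork34 0.82 223 332 [0.589 0.306]
fork34 0.68 291 278 [0.493 0.172]
fork48 0.91 387 350 [0.345 0.34 ]
fork48 0.82 223 332 [0.589 0.306]
fork48 0.68 291 278 [0.493 0.172]
board10 0.77 277 288 [0.521 0.157]
board10 0.76 240 341 [0.569 0.291]
board10 0.75 303 211 [ 0.485 -0.113]
board20 0.77 277 288 [0.521 0.157]
board20 0.76 240 341 [0.569 0.291]
board20 0.75 303 211 [ 0.485 -0.113]
board32 0.77 277 288 [0.521 0.157]
board32 0.76 240 341 [0.569 0.291]
board32 0.75 303 211 [ 0.485 -0.113]
board46 0.77 277 288 [0.521 0.157]
board46 0.76 240 341 [0.569 0.291]
board46 0.75 303 211 [ 0.485 -0.113]
mat 0.43 241 346 [0.566 0.301]
tape_roll 0.72 249 400 [0.538 0.405]
```

```bash
python3 - <<'E'
import cv2
a=cv2.imread("pics/top0.png"); cv2.imwrite("pics/top0c.png",cv2.resize(a[140:330,130:500],(800,411),interpolation=cv2.INTER_CUBIC))
E
```

```text
(no output)
```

View pics/top0c.png

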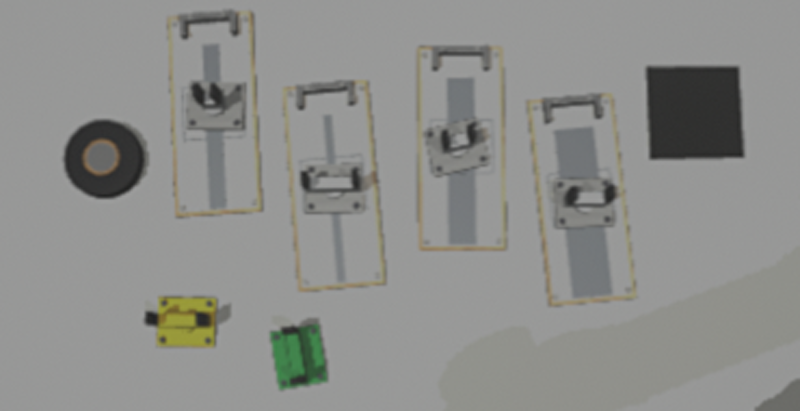

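View pics/side0.png

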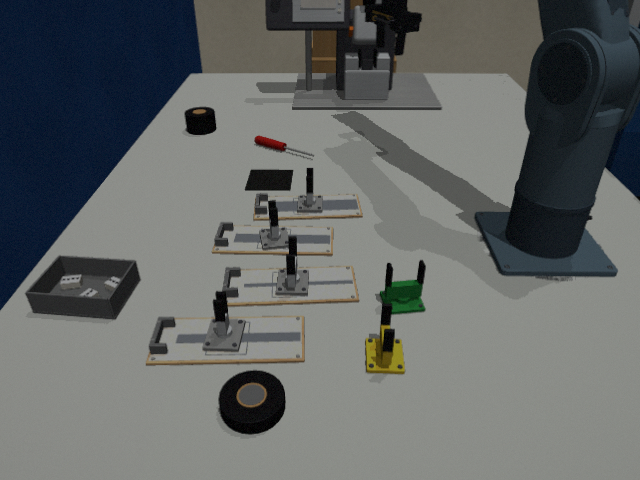

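The top view shows four boards from left to right, with runs of 20, 10, 32 and 46. Their forks look like 12, 48, 22 and 34. The mat is on the right, and the yellow and green stands are decoys. The crop corners are usable, so I'll work out rough poses from them.

```bash
python3 - <<'E'
from h import *
q=800/370
C={'A20':[(167,16),(252,11),(262,210),(177,216)],'B10':[(284,88),(368,81),(385,283),(300,290)],'C32':[(418,46),(505,46),(506,249),(419,249)],'D46':[(527,100),(612,94),(636,297),(550,305)],'mat':[(647,67),(740,66),(744,157),(649,159)]}
for n,c in C.items():
    p=np.array([onz("top",u/q+130,v/q+140,.006)[:2] for u,v in c]); e=(p[0]+p[1]-p[2]-p[3])/2
    print(n,p.mean(0).round(4),"yaw",np.degrees(np.arctan2(e[1],e[0])).round(1),"len",np.linalg.norm(e).round(3),np.linalg.norm(p[0]-p[1]).round(3))
# forks: depth points above 70mm
i=r.camera_info("top");d=np.load("pics/top0.npy")
vv,uu=np.mgrid[140:330,130:500]; pts=[]
T=np.array(i["T"])
for u,v in zip(uu.ravel(),vv.ravel()):
    if d[v,u]>0:
        o,k=ray("top",u,v,i); pts.append(o+k*d[v,u])
pts=np.array(pts); t=pts[(pts[:,2]>.055)&(pts[:,2]<.11)]
np.save("pics/pts.npy",pts)
lab=-np.ones(len(t),int);k=0
for j in range(len(t)):
    if lab[j]<0:
        S=[j];lab[j]=k
        while S:
            a=S.pop();
            for b in np.where((np.linalg.norm(t[:,:2]-t[a,:2],axis=1)<.03)&(lab<0))[0]: lab[b]=k;S.append(b)
        k+=1
for j in range(k):
    p=t[lab==j]
    if len(p)>8:
        (c,s,a)=cv2.minAreaRect(p[:,:2].astype(np.float32)); print(len(p),np.round(c,3),np.round(s,3),round(a,1),p[:,2].max().round(3))
E
```

```text
A20 [0.5866 0.2843] yaw 3.0 len 0.239 0.101
B10 [0.4976 0.1453] yaw 3.9 len 0.237 0.099
C32 [ 0.5389 -0.0034] yaw -1.4 len 0.239 0.102
D46 [ 0.4754 -0.1388] yaw 4.1 len 0.239 0.1
mat [ 0.5735 -0.2761] yaw -1.6 len 0.109 0.11
88 [0.593 0.282] [0.027 0.015] 87.9 0.096
71 [0.538 0.003] [0.015 0.036] 13.4 0.095
66 [0.493 0.146] [0.015 0.062] 0.6 0.097
70 [ 0.47  -0.138] [0.015 0.045] 0.8 0.098
33 [0.344 0.344] [0.007 0.014] 80.5 0.093
34 [0.342 0.289] [0.008 0.014] 83.5 0.089
25 [0.328 0.192] [0.007 0.014] 8.3 0.09
23 [0.274 0.184] [0.007 0.014] 3.1 0.09
```

Request:
send_rows(series=[[1, 1, 1, 1, 0, 0, 0], [1, 2, 2, 1, 0, 0, 0], [1, 3, 3, 1, 0, 0, 0], [1, 3.5, 4, 1, 0, 0, 0], [1, 4, 5, 1, 0, 0, 0]], squeeze=30)

```text
time: 1.6
ee_pos: [0.4165, -0.4081, 0.3429]
ee_rot: [0.0, 0.978, 0.208, 0.0]
ft_force: [0.9, 0.1, -0.8]
opening: 1.002
gripper_force: 0.0
```

The fork widths are 27, 62, 36 and 45 mm, which confirms 12 on A20, 48 on B10, 22 on C32 and 34 on D46. The plan is 34→mat, 48→D, 12→B, 22→A, 34→C.

Request:
send_rows(series=[[1, 0.4, 1.2, 0, 0, 0, 1], [1, 0.7, 2.4, 0, 0, 0, 2], [1, 1, 3.5, 0, 0, 0, 3], [1, 1.3, 4.5, 0, 0, 0, 4], [1, 1.3, 5.5, 0, 0, 0, 5]])

```text
time: 2.1
ee_pos: [0.4682, -0.1875, 0.3429]
ee_rot: [0.0, 0.846, 0.533, 0.001]
ft_force: [0.3, 0.4, -0.9]
opening: 0.999
gripper_force: 0.0
```

Request:
send_rows(series=[[1, 0, 0.6, 0, 0, 0, 1], [1, 0, 1.2, 0, 0, 0, 2], [1, 0, 1.2, 0, 0, 0, 3], [1, 0, 1.2, 0, 0, 0, 3.35], [1, 0, 1.2, 0, 0, 0, 3.35]])

```text
time: 2.6
ee_pos: [0.467, -0.1417, 0.3427]
ee_rot: [0.0, 0.702, 0.712, 0.0]
ft_force: [-0.4, 0.1, 0.2]
opening: 1.0
gripper_force: 0.0
```

```bash
cat >> h.py <<'E'
def yaw():
    q=np.array(r.get_state()["ee_rot"]); return np.degrees(2*np.arctan2(q[2],q[1]))-90
def look(n):
    """wrist frame: clusters of points 60-110 mm high -> fork tops"""
    i=r.camera_info("wrist"); p,d=r.grab_frame("wrist"); cv2.imwrite(f"pics/{n}.png",p); np.save(f"pics/{n}.npy",d)
    import pickle; pickle.dump(i,open(f"pics/{n}.pkl","wb"))
    st=r.get_state(); print("t",st["time"],"tcp",np.round(st["ee_pos"],4),"yaw",yaw().round(2))
    vv,uu=np.mgrid[0:480:2,0:640:2]; ok=d[vv,uu]>0; u=uu[ok].astype(float);v=vv[ok].astype(float); z=d[vv,uu][ok]
    f=240/np.tan(np.radians(i["fov_y"])/2); D=np.stack([(u-i["cx"])/f,(v-i["cy"])/f],1);s=D.copy()
    for _ in range(20): s=D/(1+i["k1"]*(s**2).sum(1,keepdims=True))
    T=np.array(i["T"]); P=(np.c_[s[:,0],-s[:,1],-np.ones(len(z))]*z[:,None])@T[:3,:3].T+T[:3,3]
    t=P[(P[:,2]>.065)&(P[:,2]<.11)]
    g=np.round((t[:,:2]-[0.1,-0.7])/.004).astype(int); M=np.zeros((250,350),np.uint8)
    k=(g[:,0]>=0)&(g[:,0]<250)&(g[:,1]>=0)&(g[:,1]<350); t=t[k];g=g[k]; M[g[:,0],g[:,1]]=1
    M2=cv2.dilate(M,np.ones((15,15))); N,L=cv2.connectedComponents(M2)
    for j in range(1,N):
        q=t[L[g[:,0],g[:,1]]==j]
        if len(q)>30:
            c,sz,a=cv2.minAreaRect(q[:,:2].astype(np.float32)); w=max(sz)
            a=a if sz[1]>sz[0] else a-90
            print("fork",np.round(c,4),"width",round(w,4),"thick",round(min(sz),4),"yaw",round(a,1),"top",np.percentile(q[:,2],95).round(3))
    return p,i,P
E
python3 - <<'E'
from h import *
look("w1")
for n in ["fork34","board46"]:
    for x in r.recognise(n,"wrist")[:4]: print(n,round(x["score"],2),x["location"])
E
```

```text
t 2.65 tcp [ 0.467  -0.1419  0.3427] yaw 0.65
fork [ 0.4718 -0.1393] width 0.0478 thick 0.013 yaw 0.6 top 0.091
fork [0.5386 0.0046] width 0.0361 thick 0.014 yaw 11.8 top 0.091
fork34 0.87 [0.6122, 0.1121]
fork34 0.58 [0.4963, 0.4079]
board46 0.8 [0.5463, 0.3858]
board46 0.78 [0.6511, 0.129]
board46 0.39 [0.617, 0.6073]
```

View pics/w1.png

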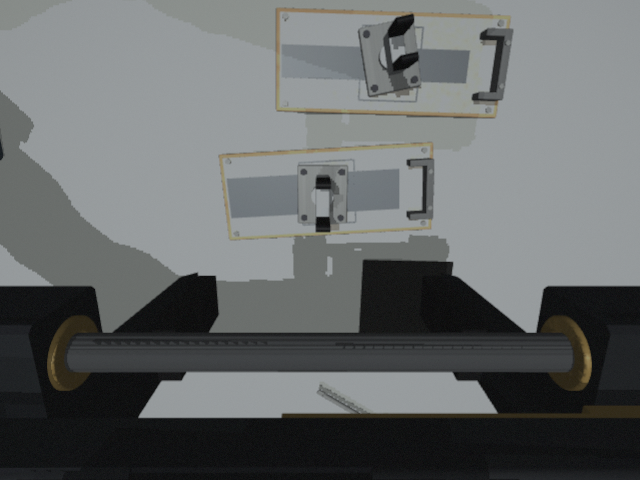

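The wrist view shows D46 with fork34 near (322,195) and C32 with fork22 near (390,55). Board corners are clear, so I'll measure both boards and go over fork34.

```bash
cat >> h.py <<'E'
def board(n,c):
    import pickle; i=pickle.load(open(f"pics/{n}.pkl","rb"))
    p=np.array([onz("wrist",u,v,.006,i)[:2] for u,v in c]); e=(p[1]+p[2]-p[0]-p[3])/2
    print("board",p.mean(0).round(4),"yaw",np.degrees(np.arctan2(e[1],e[0])).round(1),"len",np.linalg.norm(e).round(3),np.linalg.norm(p[0]-p[3]).round(3))
E
python3 - <<'E'
from h import *
board("w1",[(220,156),(433,143),(432,230),(230,239)])
board("w1",[(276,10),(511,16),(496,117),(277,111)])
E
```

```text
board [ 0.4792 -0.1387] yaw 3.8 len 0.239 0.097
board [ 0.5413 -0.002 ] yaw -0.6 len 0.239 0.097
```

Request:
send_rows(series=[[1, 0.12, 0.06, -1, 0, 0, 0], [1, 0.12, 0.06, -2.2, 0, 0, 0], [1, 0.12, 0.06, -3.4, 0, 0, 0], [1, 0.12, 0.06, -4.5, 0, 0, 0], [1, 0.12, 0.06, -4.5, 0, 0, 0]])

```text
time: 3.25
ee_pos: [0.4684, -0.1386, 0.1581]
ee_rot: [-0.004, 0.703, 0.711, -0.003]
ft_force: [-0.4, 0.1, 0.5]
opening: 0.998
gripper_force: 0.0
```

Request:
send_rows(series=[[1, 0.04, 0, -1, 0, 0, 0], [1, 0.04, 0, -1.5, 0, 0, 0], [1, 0.04, 0, -1.5, 0, 0, 0], [-1, 0.04, 0, -1.5, 0, 0, 0], [-1, 0.04, 0, -1.5, 0, 0, 0]], squeeze=30)

```text
time: 3.75
ee_pos: [0.4748, -0.1398, 0.1047]
ee_rot: [0.002, 0.703, 0.711, 0.001]
ft_force: [1.3, -0.3, 0.2]
opening: 0.842
gripper_force: 0.0
```

Request:
send_rows(series=[[-1, 0, 0, 0, 0, 0, 0], [-1, 0, 0, 0, 0, 0, 0], [-1, 0, 0, 0, 0, 0, 0]])

```text
time: 4.05
ee_pos: [0.4737, -0.1395, 0.1032]
ee_rot: [0.0, 0.703, 0.712, 0.0]
ft_force: [0.1, -0.2, 0.6]
opening: 0.571
gripper_force: 0.0
```

Request:
send_rows(series=[[-1, 0, 0, -0.12, 0, 0, 0], [-1, 0, 0, -0.12, 0, 0, 0], [-1, 0, 0, -0.12, 0, 0, 0], [-1, 0, 0, -0.12, 0, 0, 0], [-1, 0, 0, -0.12, 0, 0, 0]])

```text
time: 4.55
ee_pos: [0.4725, -0.1393, 0.0976]
ee_rot: [-0.001, 0.703, 0.712, -0.001]
ft_force: [-3.0, 0.6, 2.6]
opening: 0.154
gripper_force: 30.0
```

Request:
send_rows(series=[[-1, 0, 0, 0, 0, 0, 0], [-1, 0, 0, 0.3, 0, 0, 0], [-1, 0, 0, 1, 0, 0, 0], [-1, 0, 0, 2, 0, 0, 0], [-1, 0, 0, 3, 0, 0, 0]])

```text
time: 5.05
ee_pos: [0.4734, -0.1391, 0.2196]
ee_rot: [-0.0, 0.702, 0.712, 0.0]
ft_force: [1.4, -1.4, -3.6]
opening: 0.156
gripper_force: 30.0
```

Request:
send_rows(series=[[-1, 0.5, -0.7, 0, 0, 0, 0], [-1, 1.1, -1.5, 0, 0, 0, 0], [-1, 1.8, -2.4, 0, 0, 0, 0], [-1, 2.4, -3.2, 0, 0, 0, 0], [-1, 2.54, -3.42, 0, 0, 0, 0]])

```text
time: 5.55
ee_pos: [0.5767, -0.2807, 0.2185]
ee_rot: [0.002, 0.704, 0.71, 0.0]
ft_force: [-0.6, 0.7, -4.4]
opening: 0.153
gripper_force: 30.0
```

Request:
send_rows(series=[[-1, 0, 0, -0.8, 0, 0, 0], [-1, 0, 0, -1.8, 0, 0, 0], [-1, 0, 0, -2.6, 0, 0, 0], [-1, 0, 0, -2.95, 0, 0, 0], [-1, 0, 0, -3.03, 0, 0, 0]])

```text
time: 6.05
ee_pos: [0.5746, -0.2754, 0.0959]
ee_rot: [-0.001, 0.702, 0.712, -0.0]
ft_force: [0.6, -0.3, -2.4]
opening: 0.157
gripper_force: 30.0
```

Request:
send_rows(series=[[-1, 0, 0, 0, 0, 0, 0], [-1, 0, 0, 0, 0, 0, 0], [0, 0, 0, 0, 0, 0, 0], [0, 0, 0, 0, 0, 0, 0], [0, 0, 0, 0, 0, 0, 0]])

```text
time: 6.55
ee_pos: [0.5756, -0.2764, 0.0976]
ee_rot: [0.001, 0.703, 0.712, 0.0]
ft_force: [0.6, -0.8, 0.4]
opening: 0.399
gripper_force: 0.0
```

Request:
send_rows(series=[[0.3, 0, 0, 1.2, 0, 0, 0], [1, 0, 0, 2.4, 0, 0, 0], [1, 0, 0, 3.6, 0, 0, 0], [1, -0.3, 1, 4.2, 0, 0, 0], [1, -0.6, 2, 4.8, 0, 0, 0]])

```text
time: 7.05
ee_pos: [0.5511, -0.1962, 0.2908]
ee_rot: [0.001, 0.703, 0.711, 0.001]
ft_force: [0.9, 1.2, -0.1]
opening: 0.855
gripper_force: 0.0
```

Request:
send_rows(series=[[1, -0.3, 1.1, 0.2, 0, 0, 0], [1, -0.6, 2.3, 0.6, 0, 0, 0], [1, -0.9, 3.5, 1, 0, 0, 0], [1, -1.2, 4.7, 1, 0, 0, 0], [1, -1.5, 5.9, 1, 0, 0, 0]])

```text
time: 7.55
ee_pos: [0.4913, 0.039, 0.3299]
ee_rot: [0.001, 0.703, 0.712, 0.001]
ft_force: [0.8, 0.9, -0.4]
opening: 1.001
gripper_force: 0.0
```

Request:
send_rows(series=[[1, 0, 1.2, 0, 0, 0, 0], [1, 0, 2.4, 0, 0, 0, 0.1], [1, 0, 2.6, 0, 0, 0, 0.1], [1, 0, 2.6, 0, 0, 0, 0.1]])

```text
time: 7.95
ee_pos: [0.4914, 0.143, 0.329]
ee_rot: [-0.0, 0.696, 0.718, 0.0]
ft_force: [0.1, -0.5, 0.5]
opening: 1.0
gripper_force: 0.0
```

```bash
python3 - <<'E'
from h import *
look("w2")
E
```

```text
t 8.0 tcp [0.4917 0.1409 0.3287] yaw 1.59
fork [0.3034 0.1891] width 0.0622 thick 0.0143 yaw -81.5 top 0.085
fork [0.3437 0.2894] width 0.0146 thick 0.0069 yaw -89.4 top 0.085
fork [0.4936 0.1468] width 0.0614 thick 0.0132 yaw -0.1 top 0.091
fork [0.5356 0.0216] width 0.0137 thick 0.0013 yaw -78.6 top 0.083
fork [0.594  0.2835] width 0.0259 thick 0.0149 yaw -2.1 top 0.091
```

View pics/w2.png

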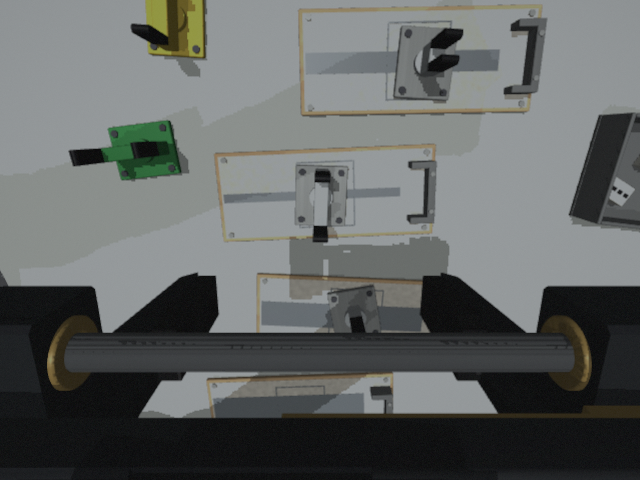

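The view shows B10 with fork48 near (321,205), A20 with fork12 near (425,65), and D46 empty. Next I measure those two boards and grasp fork48.

```bash
python3 - <<'E'
from h import *
board("w2",[(217,154),(435,145),(434,235),(224,241)])
board("w2",[(300,10),(543,5),(528,109),(303,115)])
E
```

```text
board [0.502  0.1465] yaw 3.8 len 0.238 0.098
board [0.5892 0.2862] yaw 3.1 len 0.237 0.098
```

Request:
send_rows(series=[[1, 0.05, 0.13, -1, 0, 0, -0.2], [1, 0.05, 0.13, -2.2, 0, 0, -0.2], [1, 0.05, 0.13, -3.4, 0, 0, -0.2], [1, 0.05, 0.13, -4.6, 0, 0, -0.2], [1, 0.05, 0.13, -5.2, 0, 0, -0.2]])

```text
time: 8.5
ee_pos: [0.4923, 0.1428, 0.117]
ee_rot: [-0.001, 0.709, 0.706, -0.003]
ft_force: [-0.1, -1.4, -0.3]
opening: 1.0
gripper_force: 0.0
```

Request:
send_rows(series=[[1, 0, 0, -0.4, 0, 0, 0], [0.5, 0, 0, -0.55, 0, 0, 0], [0, 0, 0, -0.55, 0, 0, 0], [-0.3, 0, 0, -0.55, 0, 0, 0], [-0.3, 0, 0, -0.55, 0, 0, 0]])

```text
time: 9.0
ee_pos: [0.4945, 0.1461, 0.0997]
ee_rot: [0.001, 0.708, 0.706, 0.001]
ft_force: [1.0, 0.3, 0.9]
opening: 0.662
gripper_force: 0.0
```

Request:
send_rows(series=[[-1, 0, 0, -0.04, 0, 0, 0], [-1, 0, 0, -0.04, 0, 0, 0], [-1, 0, 0, -0.04, 0, 0, 0], [-1, 0, 0, -0.04, 0, 0, 0], [-1, 0, 0, -0.04, 0, 0, 0]])

```text
time: 9.5
ee_pos: [0.4937, 0.1464, 0.097]
ee_rot: [0.0, 0.707, 0.707, 0.0]
ft_force: [-0.0, 0.6, 0.8]
opening: 0.208
gripper_force: 0.0
```

Request:
send_rows(series=[[-1, 0, 0, 0, 0, 0, 0], [-1, 0, 0, 0, 0, 0, 0], [-1, 0, 0, 0.3, 0, 0, 0], [-1, 0, 0, 1.3, 0, 0, 0], [-1, 0, 0, 2.5, 0, 0, 0]])

```text
time: 10.0
ee_pos: [0.4922, 0.1459, 0.1972]
ee_rot: [-0.001, 0.707, 0.707, -0.002]
ft_force: [1.5, -0.3, -3.5]
opening: 0.155
gripper_force: 30.1
```

Request:
send_rows(series=[[-1, 0, -0.2, 0.8, 0, 0, 0], [-1, -0.1, -1, 1, 0, 0, 0.1], [-1, -0.2, -2, 1, 0, 0, 0.3], [-1, -0.3, -3.2, 1, 0, 0, 0.5], [-1, -0.41, -4.4, 1, 0, 0, 0.5]])

```text
time: 10.5
ee_pos: [0.4766, -0.0311, 0.2377]
ee_rot: [0.0, 0.682, 0.732, 0.0]
ft_force: [1.2, -0.1, -3.6]
opening: 0.156
gripper_force: 30.1
```

Request:
send_rows(series=[[-1, 0, -1.1, 0, 0, 0, 0], [-1, 0, -2.1, 0, 0, 0, 0], [-1, 0, -2.73, 0, 0, 0, 0], [-1, 0, -2.73, 0, 0, 0, 0], [-1, 0, -2.73, -0.7, 0, 0, 0]])

```text
time: 11.0
ee_pos: [0.4793, -0.1398, 0.2117]
ee_rot: [0.003, 0.683, 0.73, 0.002]
ft_force: [0.5, -1.0, -4.4]
opening: 0.156
gripper_force: 30.1
```

Request:
send_rows(series=[[-1, 0, 0, -0.9, 0, 0, 0], [-1, 0, 0, -1.8, 0, 0, 0], [-1, 0, 0, -2.5, 0, 0, 0], [-1, 0, 0, -2.7, 0, 0, 0], [-1, 0, 0, -2.8, 0, 0, 0]])

```text
time: 11.5
ee_pos: [0.4772, -0.138, 0.0969]
ee_rot: [-0.001, 0.682, 0.731, -0.0]
ft_force: [-7.9, 3.9, 25.7]
opening: 0.156
gripper_force: 30.2
```

Request:
send_rows(series=[[-1, 0, 0, 0, 0, 0, 0], [-1, 0, 0, 0, 0, 0, 0]])

```text
time: 11.7
ee_pos: [0.4783, -0.1389, 0.0983]
ee_rot: [0.001, 0.682, 0.731, 0.001]
ft_force: [0.3, -0.4, -3.1]
opening: 0.153
gripper_force: 30.1
```

Request:
send_rows(series=[[-0.3, 0, 0, -0.01, 0, 0, 0], [0.2, 0, 0, -0.01, 0, 0, 0], [0.2, 0, 0, -0.01, 0, 0, 0], [1, 0, 0, 0.8, 0, 0, 0], [1, 0, 0, 2, 0, 0, 0]])

```text
time: 12.2
ee_pos: [0.4758, -0.1384, 0.1763]
ee_rot: [-0.002, 0.682, 0.731, -0.001]
ft_force: [0.6, -0.3, -0.6]
opening: 0.584
gripper_force: 0.0
```

Request:
send_rows(series=[[1, 0, 0.1, 1.2, 0, 0, 0], [1, 0.3, 1.1, 1.8, 0, 0, 0], [1, 0.6, 2.3, 1.8, 0, 0, -0.2], [1, 0.9, 3.5, 1.8, 0, 0, -0.4], [1, 1.2, 4.7, 1.8, 0, 0, -0.76]])

```text
time: 12.7
ee_pos: [0.5257, 0.0507, 0.2497]
ee_rot: [0.001, 0.721, 0.693, 0.0]
ft_force: [0.9, -0.7, -0.5]
opening: 0.993
gripper_force: 0.0
```

Request:
send_rows(series=[[1, 0.3, 1.1, 0, 0, 0, 0], [1, 0.6, 2.2, 0, 0, 0, 0], [1, 0.9, 3.3, 0, 0, 0, 0], [1, 1.2, 4.4, 0, 0, 0, 0], [1, 1.5, 5.5, 0, 0, 0, 0]])

```text
time: 13.2
ee_pos: [0.5856, 0.2709, 0.2492]
ee_rot: [0.0, 0.72, 0.694, 0.0]
ft_force: [0.6, -0.8, 0.4]
opening: 1.003
gripper_force: 0.0
```

```bash
python3 - <<'E'
from h import *
look("w3")
E
```

```text
t 13.25 tcp [0.5849 0.2802 0.2498] yaw -1.71
fork [0.5944 0.2838] width 0.025 thick 0.0132 yaw -2.1 top 0.091
```

Request:
send_rows(series=[[1, 0, 0, -0.2, 0, 0, 0], [1, 0, 0, -0.5, 0, 0, 0]])

```text
time: 13.45
ee_pos: [0.5855, 0.2685, 0.2287]
ee_rot: [0.0, 0.72, 0.694, 0.0]
ft_force: [-0.2, -1.2, -0.8]
opening: 0.999
gripper_force: 0.0
```

Request:
send_rows(series=[[1, 0.22, 0.37, -0.8, 0, 0, 0], [1, 0.22, 0.37, -1.8, 0, 0, 0], [1, 0.22, 0.37, -2.7, 0, 0, 0], [0.3, 0.22, 0.37, -3.3, 0, 0, 0], [-0.3, 0.22, 0.37, -3.3, 0, 0, 0]])

```text
time: 13.95
ee_pos: [0.5918, 0.2799, 0.0925]
ee_rot: [-0.001, 0.721, 0.693, -0.004]
ft_force: [0.6, -1.3, 0.2]
opening: 0.845
gripper_force: 0.0
```

Request:
send_rows(series=[[-0.3, 0, 0, 0, 0, 0, 0], [-0.3, 0, 0, 0, 0, 0, 0], [-0.4, 0, 0, 0, 0, 0, 0], [-1, 0, 0, 0, 0, 0, 0], [-1, 0, 0, 0, 0, 0, 0]])

```text
time: 14.45
ee_pos: [0.5944, 0.2841, 0.0978]
ee_rot: [0.0, 0.72, 0.694, 0.001]
ft_force: [-0.8, 0.4, -0.1]
opening: 0.388
gripper_force: 0.0
```

Request:
send_rows(series=[[-1, 0, 0, 0, 0, 0, 0], [-1, 0, 0, 0, 0, 0, 0], [-1, 0, 0, 0, 0, 0, 0], [-1, 0, 0, 0, 0, 0, 0]])

```text
time: 14.85
ee_pos: [0.594, 0.284, 0.097]
ee_rot: [-0.0, 0.72, 0.694, -0.0]
ft_force: [-1.6, 0.1, 2.2]
opening: 0.151
gripper_force: 30.1
```

Request:
send_rows(series=[[-1, 0, 0, 0.3, 0, 0, 0], [-1, 0, 0, 1.2, 0, 0, 0], [-1, 0, 0, 2.3, 0, 0, 0], [-1, -0.4, -0.6, 3, 0, 0, 0.2], [-1, -1, -1.4, 3, 0, 0, 0.4]])

```text
time: 15.35
ee_pos: [0.5563, 0.2305, 0.2222]
ee_rot: [0.001, 0.699, 0.715, 0.005]
ft_force: [1.1, -1.1, -2.4]
opening: 0.156
gripper_force: 30.1
```

Request:
send_rows(series=[[-1, -0.6, -0.9, 0, 0, 0, 0.2], [-1, -1.2, -1.8, 0, 0, 0, 0.34], [-1, -1.33, -2.05, 0, 0, 0, 0.34], [-1, -1.33, -2.05, -0.5, 0, 0, 0.34], [-1, -1.33, -2.05, -1.2, 0, 0, 0.34]])

```text
time: 15.85
ee_pos: [0.5024, 0.146, 0.1704]
ee_rot: [0.001, 0.684, 0.73, 0.002]
ft_force: [0.4, 0.3, -3.3]
opening: 0.156
gripper_force: 30.1
```

Request:
send_rows(series=[[-1, 0, 0, -0.8, 0, 0, 0], [-1, 0, 0, -1.4, 0, 0, 0], [-1, 0, 0, -1.7, 0, 0, 0], [-1, 0, 0, -1.77, 0, 0, 0], [-1, 0, 0, -1.78, 0, 0, 0]])

```text
time: 16.35
ee_pos: [0.5014, 0.1464, 0.0983]
ee_rot: [0.0, 0.683, 0.73, 0.0]
ft_force: [-0.2, 0.7, -1.9]
opening: 0.159
gripper_force: 30.1
```

Request:
send_rows(series=[[-0.3, 0, 0, 0, 0, 0, 0], [0.2, 0, 0, 0, 0, 0, 0], [0.2, 0, 0, 0, 0, 0, 0], [1, 0, 0, 0.8, 0, 0, 0], [1, 0, 0, 2, 0, 0, 0]])

```text
time: 16.85
ee_pos: [0.4995, 0.1455, 0.1773]
ee_rot: [-0.001, 0.683, 0.73, -0.002]
ft_force: [1.1, -0.1, 0.2]
opening: 0.583
gripper_force: 0.0
```

Request:
send_rows(series=[[1, 0, -0.2, 1, 0, 0, 0], [1, 0.3, -1.2, 2, 0, 0, 0.3], [1, 0.6, -2.4, 2, 0, 0, 0.6], [1, 0.93, -3.5, 2, 0, 0, 1.02], [1, 0.93, -3.5, 2, 0, 0, 1.02]])

```text
time: 17.35
ee_pos: [0.5397, -0.0025, 0.2584]
ee_rot: [0.002, 0.634, 0.774, -0.001]
ft_force: [-0.4, 0.7, -0.2]
opening: 0.999
gripper_force: 0.0
```

```bash
python3 - <<'E'
from h import *
look("w4")
E
```

```text
t 17.4 tcp [0.5389 0.0014 0.2582] yaw 11.5
fork [ 0.4798 -0.1382] width 0.0623 thick 0.014 yaw 3.5 top 0.091
fork [0.5029 0.1356] width 0.0141 thick 0.0071 yaw -78.3 top 0.091
fork [0.5391 0.0049] width 0.0349 thick 0.0139 yaw 12.2 top 0.092
```

View pics/w4.png

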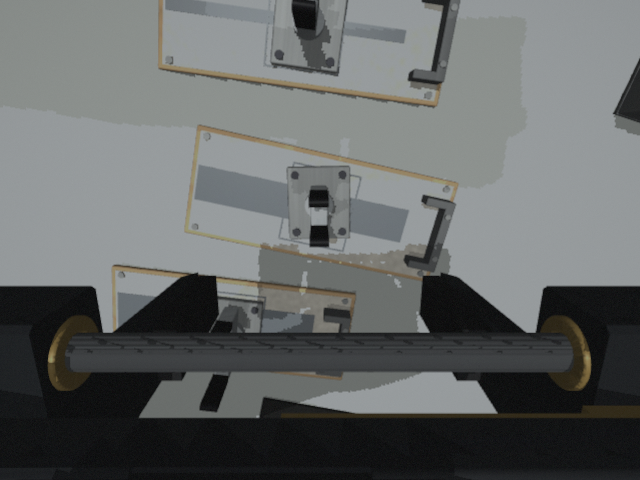

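The view shows fork22 on C32 near (320,210), and fork12 now sits in B10's outline near (308,20). I'm going straight down onto fork22.

Request:
send_rows(series=[[1, 0.02, -0.02, -1, 0, 0, 0.05], [1, 0.02, -0.02, -2.2, 0, 0, 0.05], [0.8, 0.02, -0.02, -3.3, 0, 0, 0.05], [0.3, 0.02, -0.02, -3.8, 0, 0, 0.05], [-0.3, 0.02, -0.02, -4, 0, 0, 0.05]])

```text
time: 17.9
ee_pos: [0.5373, 0.0068, 0.0959]
ee_rot: [-0.002, 0.626, 0.78, -0.001]
ft_force: [-0.0, -0.1, 0.4]
opening: 0.75
gripper_force: 0.0
```

Request:
send_rows(series=[[-0.3, 0, 0, 0, 0, 0, 0], [-0.3, 0, 0, 0, 0, 0, 0], [-0.4, 0, 0, 0, 0, 0, 0], [-1, 0, 0, 0, 0, 0, 0], [-1, 0, 0, 0, 0, 0, 0]])

```text
time: 18.4
ee_pos: [0.5393, 0.0051, 0.0986]
ee_rot: [0.001, 0.627, 0.779, 0.0]
ft_force: [0.2, 0.5, 0.2]
opening: 0.296
gripper_force: 0.0
```

Request:
send_rows(series=[[-1, 0, 0, 0, 0, 0, 0], [-1, 0, 0, 0, 0, 0, 0], [-1, 0, 0, 0, 0, 0, 0], [-1, 0, 0, 0, 0, 0, 0]])

```text
time: 18.8
ee_pos: [0.5389, 0.005, 0.098]
ee_rot: [0.0, 0.627, 0.779, -0.0]
ft_force: [-2.4, -1.2, 4.9]
opening: 0.16
gripper_force: 30.0
```

```bash
python3 - <<'E'
from h import *
print(yaw()); board("w4",[(200,126),(457,184),(424,280),(186,232)])
E
```

```text
12.332195324767468
board [ 0.5409 -0.0012] yaw -0.8 len 0.235 0.098
```

Request:
send_rows(series=[[-1, 0, 0, 0.3, 0, 0, 0], [-1, 0, 0, 1.2, 0, 0, 0], [-1, 0, 0, 2.4, 0, 0, 0], [-1, 0, 0, 3.4, 0, 0, 0], [-1, 0.2, 0.8, 3.5, 0, 0, 0]])

```text
time: 19.3
ee_pos: [0.5491, 0.0329, 0.2427]
ee_rot: [0.004, 0.63, 0.777, 0.001]
ft_force: [1.1, -1.0, -2.6]
opening: 0.157
gripper_force: 30.0
```

Request:
send_rows(series=[[-1, 0.2, 1, 0, 0, 0, -0.3], [-1, 0.4, 2.2, 0, 0, 0, -0.6], [-1, 0.6, 3.4, 0, 0, 0, -0.9], [-1, 0.8, 4.6, 0, 0, 0, -1.16], [-1, 1.03, 5.6, 0, 0, 0, -1.16]])

```text
time: 19.8
ee_pos: [0.5873, 0.2644, 0.2383]
ee_rot: [-0.001, 0.688, 0.726, 0.0]
ft_force: [0.5, 0.7, -1.4]
opening: 0.153
gripper_force: 30.0
```

Request:
send_rows(series=[[-1, 0, 0.5, 0, 0, 0, 0], [-1, 0, 0.62, 0, 0, 0, 0], [-1, 0, 0.62, -0.6, 0, 0, 0], [-1, 0, 0.62, -1.6, 0, 0, 0], [-1, 0, 0.62, -2.5, 0, 0, 0]])

```text
time: 20.3
ee_pos: [0.5885, 0.2837, 0.1369]
ee_rot: [0.001, 0.689, 0.725, -0.0]
ft_force: [-0.5, 0.8, -2.5]
opening: 0.156
gripper_force: 30.0
```

Request:
send_rows(series=[[-1, 0, 0, -0.5, 0, 0, 0], [-1, 0, 0, -0.85, 0, 0, 0], [-1, 0, 0, -0.97, 0, 0, 0], [-1, 0, 0, -0.98, 0, 0, 0], [-1, 0, 0, -0.98, 0, 0, 0]])

```text
time: 20.8
ee_pos: [0.5889, 0.286, 0.0998]
ee_rot: [0.0, 0.688, 0.726, 0.001]
ft_force: [0.7, -0.1, -2.5]
opening: 0.155
gripper_force: 30.0
```

Request:
send_rows(series=[[-1, 0, 0, -0.03, 0, 0, 0], [-0.3, 0, 0, -0.03, 0, 0, 0], [0.2, 0, 0, -0.03, 0, 0, 0], [0.2, 0, 0, -0.03, 0, 0, 0], [1, 0, 0, 0.8, 0, 0, 0]])

```text
time: 21.3
ee_pos: [0.5858, 0.2845, 0.1272]
ee_rot: [-0.001, 0.688, 0.726, -0.004]
ft_force: [0.3, -0.8, 0.1]
opening: 0.496
gripper_force: 0.0
```

Request:
send_rows(series=[[1, 0, 0, 1.2, 0, 0, 0], [1, 0, 0, 2.4, 0, 0, 0], [1, 0, -0.8, 3.2, 0, 0, 0], [1, 0, -2, 3.5, 0, 0, 0], [1, 0, -3.2, 3.5, 0, 0, 0]])

```text
time: 21.8
ee_pos: [0.589, 0.1578, 0.2736]
ee_rot: [0.001, 0.687, 0.726, 0.002]
ft_force: [0.9, -0.5, 0.1]
opening: 0.954
gripper_force: 0.0
```

Request:
send_rows(series=[[1, 0, -1.2, 0, 0, 0, 0], [1, 0, -2.4, 0, 0, 0, 0], [1, 0, -3.6, 0, 0, 0, 0], [1, -0.2, -4.8, 0, 0, 0, -0.28], [1, -0.33, -6, 0, 0, 0, -0.28]])

```text
time: 22.3
ee_pos: [0.5744, -0.0839, 0.2709]
ee_rot: [0.0, 0.702, 0.712, 0.0]
ft_force: [1.3, -1.1, -0.2]
opening: 1.0
gripper_force: 0.0
```

Request:
send_rows(series=[[1, 0, -1.2, 0, 0, 0, 0], [1, 0, -2.4, 0, 0, 0, 0], [1, 0, -3.6, 0, 0, 0, 0], [1, 0, -4.6, 0, 0, 0, 0], [1, 0, -4.85, 0, 0, 0, 0]])

```text
time: 22.8
ee_pos: [0.5735, -0.2826, 0.2704]
ee_rot: [0.001, 0.705, 0.71, -0.001]
ft_force: [-1.4, -0.7, 0.3]
opening: 1.002
gripper_force: 0.0
```

```bash
python3 - <<'E'
from h import *
look("w5")
E
```

```text
t 22.85 tcp [ 0.5738 -0.2815  0.2704] yaw 0.44
fork [ 0.4812 -0.1661] width 0.0145 thick 0.0071 yaw -85.0 top 0.091
fork [ 0.5771 -0.2761] width 0.0476 thick 0.0132 yaw 0.1 top 0.089
```

Request:
send_rows(series=[[1, 0.03, 0, -1, 0, 0, 0], [1, 0.03, 0, -2.2, 0, 0, 0], [0.8, 0.03, 0, -3.4, 0, 0, 0], [0.3, 0.03, 0, -4.1, 0, 0, 0], [-0.3, 0.03, 0, -4.32, 0, 0, 0]])

```text
time: 23.35
ee_pos: [0.5746, -0.2732, 0.0946]
ee_rot: [-0.003, 0.701, 0.713, -0.0]
ft_force: [-0.2, 0.4, -0.3]
opening: 0.751
gripper_force: 0.0
```

Request:
send_rows(series=[[-0.3, 0, 0, 0, 0, 0, 0], [-0.3, 0, 0, 0, 0, 0, 0], [-0.4, 0, 0, 0, 0, 0, 0], [-1, 0, 0, 0, 0, 0, 0], [-1, 0, 0, 0, 0, 0, 0]])

```text
time: 23.85
ee_pos: [0.5766, -0.2763, 0.0989]
ee_rot: [0.001, 0.702, 0.712, 0.0]
ft_force: [-0.2, -0.2, -1.0]
opening: 0.294
gripper_force: 0.0
```

Request:
send_rows(series=[[-1, 0, 0, 0, 0, 0, 0], [-1, 0, 0, 0, 0, 0, 0], [-1, 0, 0, 0, 0, 0, 0], [-1, 0, 0, 0, 0, 0, 0]])

```text
time: 24.25
ee_pos: [0.5763, -0.2762, 0.0981]
ee_rot: [0.0, 0.702, 0.712, 0.0]
ft_force: [-0.7, -0.3, 3.0]
opening: 0.155
gripper_force: 30.0
```

Request:
send_rows(series=[[-1, 0, 0, 0.3, 0, 0, 0], [-1, 0, 0, 1.2, 0, 0, 0], [-1, 0, 0, 2.4, 0, 0, 0], [-1, 0, 0, 3.5, 0, 0, 0], [-1, -0.1, 0.8, 3.6, 0, 0, 0]])

```text
time: 24.75
ee_pos: [0.5743, -0.2497, 0.2481]
ee_rot: [0.006, 0.705, 0.71, 0.001]
ft_force: [1.2, 0.6, -2.4]
opening: 0.155
gripper_force: 30.0
```

Request:
send_rows(series=[[-1, -0.2, 1, 0, 0, 0, 0], [-1, -0.4, 2.2, 0, 0, 0, -0.1], [-1, -0.6, 3.4, 0, 0, 0, -0.22], [-1, -0.7, 4.6, 0, 0, 0, -0.22], [-1, -0.81, 5.5, 0, 0, 0, -0.22]])

```text
time: 25.25
ee_pos: [0.5385, -0.0206, 0.2422]
ee_rot: [-0.0, 0.712, 0.702, 0.0]
ft_force: [0.3, 0.8, -4.0]
opening: 0.155
gripper_force: 30.0
```

Request:
send_rows(series=[[-1, 0, 0.4, 0, 0, 0, 0], [-1, 0, 0.56, 0, 0, 0, 0], [-1, 0, 0.56, -0.6, 0, 0, 0], [-1, 0, 0.56, -1.6, 0, 0, 0], [-1, 0, 0.56, -2.5, 0, 0, 0]])

```text
time: 25.75
ee_pos: [0.5398, -0.0034, 0.1408]
ee_rot: [0.001, 0.714, 0.701, -0.0]
ft_force: [0.6, -1.0, -3.9]
opening: 0.155
gripper_force: 30.0
```

Request:
send_rows(series=[[-1, 0, 0, -0.5, 0, 0, 0], [-1, 0, 0, -0.9, 0, 0, 0], [-1, 0, 0, -1.03, 0, 0, 0], [-1, 0, 0, -1.05, 0, 0, 0], [-1, 0, 0, -1.05, 0, 0, 0]])

```text
time: 26.25
ee_pos: [0.5404, -0.0021, 0.1005]
ee_rot: [0.001, 0.713, 0.701, 0.0]
ft_force: [0.1, 0.2, -2.6]
opening: 0.158
gripper_force: 30.0
```

Release, rise to a high viewpoint for checking.

Request:
send_rows(series=[[-1, 0, 0, -0.01, 0, 0, 0], [-0.3, 0, 0, -0.01, 0, 0, 0], [0.2, 0, 0, -0.01, 0, 0, 0], [0.2, 0, 0, -0.01, 0, 0, 0], [1, 0, 0, 0.8, 0, 0, 0]])

```text
time: 26.75
ee_pos: [0.5375, -0.0018, 0.1295]
ee_rot: [-0.002, 0.713, 0.701, -0.002]
ft_force: [1.1, 0.6, -0.2]
opening: 0.5
gripper_force: 0.0
```

Request:
send_rows(series=[[1, 0, 0, 1.2, 0, 0, 0], [1, 0, 0, 2.4, 0, 0, 0], [1, 0, -1, 3.2, 0, 0, 0], [1, 0, -2.1, 3.8, 0, 0, 0], [1, 0, -3.2, 4.4, 0, 0, 0]])

```text
time: 27.25
ee_pos: [0.5396, -0.1296, 0.309]
ee_rot: [0.001, 0.712, 0.702, 0.0]
ft_force: [0.9, -0.3, -0.6]
opening: 0.947
gripper_force: 0.0
```

Request:
send_rows(series=[[1, 0, -0.3, 0.4, 0, 0, 0], [1, 0, -0.3, 0.4, 0, 0, 0]])

```text
time: 27.45
ee_pos: [0.5404, -0.1433, 0.3252]
ee_rot: [0.002, 0.715, 0.7, 0.001]
ft_force: [0.7, 0.5, -0.3]
opening: 1.001
gripper_force: 0.0
```

```bash
python3 - <<'E'
from h import *
look("w6")
E
```

```text
t 27.5 tcp [ 0.54   -0.1408  0.3237] yaw -1.04
fork [ 0.4794 -0.1388] width 0.0619 thick 0.0144 yaw 4.1 top 0.091
fork [ 0.5412 -0.0021] width 0.0474 thick 0.0137 yaw -1.1 top 0.091
```

View pics/w6.png

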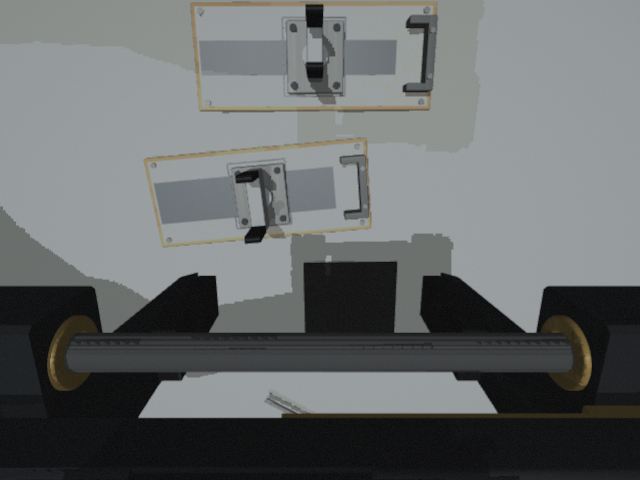

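Request:
send_rows(series=[[1, 0, 1.1, 0, 0, 0, 0], [1, 0, 2.3, 0, 0, 0, 0], [1, 0, 3.5, 0, 0, 0, 0], [1, 0, 4.7, 0, 0, 0, 0], [1, 0, 5.9, 0, 0, 0, 0]])

```text
time: 28.0
ee_pos: [0.538, 0.0996, 0.3219]
ee_rot: [-0.001, 0.712, 0.702, -0.001]
ft_force: [0.1, 0.2, 0.0]
opening: 1.001
gripper_force: 0.0
```

Request:
send_rows(series=[[1, 0, 0.8, 0, 0, 0, 0], [1, 0, 0.8, 0, 0, 0, 0], [1, 0, 0.8, 0, 0, 0, 0]])

```text
time: 28.3
ee_pos: [0.5383, 0.1298, 0.3219]
ee_rot: [-0.001, 0.711, 0.703, -0.001]
ft_force: [0.4, 0.1, 1.7]
opening: 1.002
gripper_force: 0.0
```

```bash
python3 - <<'E'
from h import *
look("w7")
E
```

```text
t 28.35 tcp [0.5388 0.1281 0.322 ] yaw -0.84
fork [0.3031 0.1894] width 0.0633 thick 0.0141 yaw -81.4 top 0.085
fork [0.3441 0.2891] width 0.0148 thick 0.007 yaw 88.9 top 0.085
fork [0.5026 0.1456] width 0.0258 thick 0.0138 yaw 3.9 top 0.091
fork [0.5417 0.0199] width 0.0139 thick 0.0049 yaw 86.5 top 0.091
fork [0.5895 0.285 ] width 0.0342 thick 0.014 yaw 3.2 top 0.091
```

View pics/w7.png

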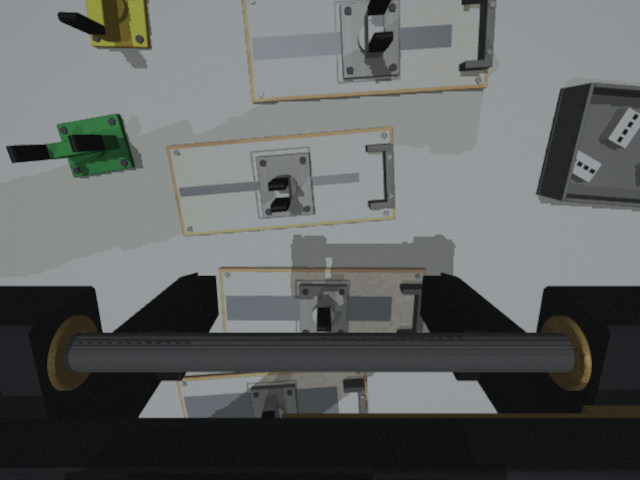

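In both pictures every foot sits inside its printed outline, with the runs passing straight through the forks: D46 at (262,195), C32 at (315,55), B10 at (285,185), A20 at (370,38). The gripper is clear, so I'm handing in.

```bash
python3 -c "
from rig import r
print(r.hand_in())"
```

```text
the job is handed in; nothing more can be done
None
```

I moved all four stands onto their matching boards (12→10, 22→20, 34→32, 48→46) and handed the job in after about 28 s; the last wrist pictures showed each foot inside its printed outline and square to the run, and the tape roll was not touched, but the hand-in returned no verdict.

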